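# Hold a capped cell in the light path of an open-bench photometer

### The job

Swing the shutter arm of the small absorbance rig out of the gap to its stop, so that the light path is open. Then take the capped cell out of the stand, gripping it by its two frosted faces only (never touch its clear windows), and hold it upright half-way between the lamp tube and the sensor tube, without bumping them, its windows square to the tubes, so that the light passes through the middle of the cell's width and of its lower half. Leave the open cells, the timer and the beaker where they are, and finish while still holding the cell there, with nothing but the fingers touching it.

Things in the scene. Friction and masses are not known exactly. Their poses are not given: they have to be found in the camera images.
- rig: open absorbance rig, fixed: aluminium base plate (92 along x, 200 along y, 12 thick) with two horizontal black tubes on posts facing one another along y, and a shutter arm. Origin: on the bench, under the middle of the light path; x points away from the robot (roughly), z up. Tubes: axis 80 above the bench, radius 14 (heads behind them 16), inner rims at y = +29 and -29, so the gap is 58
- lamp_tube: lamp tube with its post (25 across, at y = +44), on the rig's +y side, fixed; origin and axes as rig
- sensor_tube: sensor tube with its post (25 across, at y = -44), on the rig's -y side, fixed; its highest point, 96 above the bench, is the highest of both; origin and axes as rig
- beam (a point): middle of the light path, 80 above the bench, half-way between the tubes; axes as rig: the light (2 wide) runs along its y axis
- shutter_arm (a joint): swing of the shutter arm about its vertical pivot: 0 = along the rig's -y, its black plate hanging in the light path; grows as the knob end swings to the rig's -x (towards the robot, clockwise from above); stop at 1.25 rad (1.05 counts). Stays where left (0.6 N at the knob moves it). Bar 12 wide, top 109 above the bench; plate 30 wide, 3 thick, from the bar down to 63
- shutter_knob (a point): round upright black knob on the free end of the shutter arm, 13 across; this point lies on its axis, 126 above the bench; the knob reaches from the bar's top (109) to 137 above the bench. 88 from the pivot
- shutter_pivot (a point): point on the shutter arm's vertical pivot axis, on the rig at y = +88, given 126 above the bench (the pivot's top is at 114)
- stand: grey cell stand, 52 along its x, 160 along its y, 24 high, fixed on the bench, with three slots in a row along its y, 50 apart (y = -50, 0, +50), each 18 deep (floor 6 above the bench) with 0.8 play on each side. Origin: centre of its underside
- cell: the capped cell: upright glass cell, 12.5 along x, 22.5 along y, 45 high, white stopper with a round grip on top (to 55); 32 g. Its two wide faces (normals +x, -x) are frosted, its two narrow faces (normals +y, -y) are the clear windows that the light must pass. Origin: centre of its underside. Starts in one of the stand's slots, y along the row, the upper 27 of glass standing out
- cell_light (a point): point inside the capped cell, on its centre line 13 above its underside: the light should pass here; axes as cell
- cell_frosted_a: frosted face of the capped cell on its +x side; origin and axes as cell
- cell_frosted_b: frosted face of the capped cell on its -x side; origin and axes as cell
- cell_window_a: clear window of the capped cell on its +y side; origin and axes as cell
- cell_window_b: clear window of the capped cell on its -y side; origin and axes as cell
- open_cell_1: a like cell without stopper, open at the top, in another slot; to be left alone
- open_cell_2: a like cell without stopper, open at the top, in another slot; to be left alone
- bench_timer: white bench timer 62 x 66 x 18, loose, between the stand and the rig; to be left alone. Behind it, the stand and their surroundings stands a tall instrument, its flat front about 580 ahead of the robot's base axis and its left end about 170 to the left of it: wrist and arm must pass in front of it on the way between stand and rig
- beaker: plastic beaker 56 across, 70 high, loose, beside the rig; to be left alone

How it is judged:
By the outcome, as a careful person would: the job done as asked, in the order asked, and still so for the second after the job is handed in, while the arm keeps its last pose, push and grip.
It also fails if it takes over 61 s, if anything falls off the work surface, if the arm or the gripper's body presses on something with over 40 N, if the wrist force passes 120 N, or if a joint passes its speed limit or range.

### The arm

A 7-joint arm with a two-finger parallel gripper is mounted at the origin on a cart in front of the work surface, level with it; the furniture and walls round the work are solid. World frame = base frame: x ahead of the robot, y to its left, z up, the work surface at z = 0. Lengths are in m, angles in degrees, forces in N, time in s.
With the tool pointing down it reaches from about 0.425 to 0.875 m from the base axis. Payload 4.7 kg.
Tool frame: the origin (TCP) lies at the very end of the fingers, on their centre line; the grasp point (between the pads) lies 19 mm behind it; z points along the fingers, y is the line along which they close (so a half turn about z gives the same grasp; the last joint's range is limited). The gripper opens to 87 mm and grips with 3 to 60 N. Pads are 19 mm wide; open, the fingers measure 117 mm over their backs; the gripper's body (75 mm by 190 mm) begins 51 mm behind the grasp point.
Start: joints at [-74.994, 18.392, -4.016, 83.108, 1.295, 78.541, -3.26], TCP at [0.159, 0.63, 0.223] pointing down, gripper open.
Joint ranges: [-163.93, 163.93], [-17.29, 119.83], [-79.2, 71.16], [3.27, 140.29], [-89.18, 269.18], [5.43, 117.66], [-154.24, 154.24]. Speed limits (degrees/s): [147.25, 147.25, 180, 180, 180, 180, 180].

### API

Orientations are given as [roll, pitch, yaw] about the fixed x, y, z axes, in that order (R = Rz(yaw) Ry(pitch) Rx(roll)).
In Python, from cell import telemetry, cams, env gives the robot as it stands.
- The arm moves only by the tool arm_command, never from a script. Its argument "series" is text: rows parted by semicolons, each of 5 numbers parted by spaces: the shift along the tool's x, y, z in mm, then the turn about the tool's z in rad, then the closure in counts, from 0 (fully open) to 255 (shut). A call has 1 to 20 rows; each row shifts and turns the commanded pose from where the row before left it, along the tool's axes as they then stand; what a row does not reach is not made up. A row lasts 1/12 s, in which the tool goes at most 41.7 mm and 7.16 degrees, less where a joint would pass 70% of its speed; a pose out of reach is approached as far as the arm can. A call is refused whole if a number of a shift passes 41.7 or a number of a turn 0.125, either way. A call with a gripper value outside its range is refused whole. The fingers move at their own pace and stop on an object; "squeeze" is the grip in N (left out, the last holds). Time passes only in rows, so rows that do not move let the fingers close. It gives the time, the measured TCP pose, the force, the opening and the grip force at its end, in the units of the state.
- telemetry.get_obs(): the state, without advancing time (a new reading comes with each control period).
- cams.read_camera(name): name is "scene" or "top" or "wrist"; returns the picture (480x640x3 uint8, blue, green, red); there is no depth.
- cams.calibration(name): a dict with "K" (3x3 intrinsics, pixels), "dist" ([k1, k2, p1, p2, k3] as OpenCV has them; the pictures are not rectified), "origin" and "rotation" of the camera in the world; the wrist camera has in their place "hand_eye" (4x4, takes a point from camera to tool coordinates, whose origin is the TCP and whose axes are the flange's). Camera axes: x right, y down, z forward; pixel columns grow to the right and rows downward; lengths in m; the calibration is good to about 2 mm. A picture is of the moment at which its call begins: read the wrist's pose just before it. calibration takes no time and is no camera call.
- env.sign_off(): hands the job in; it is judged then, once.
The state is a dict: "time_s": time; "qpos": joint angles; "joint_velocities": joint speeds; "effort": joint torques, N m; "tool_pos": TCP position; "tool_rot": TCP orientation; "force": force on the tool from outside, world axes, zero at the start; "wrist_torque": the same for the moment, N m; "grip_width": finger opening in m; "grasp_force": force on a finger pad.
Only numpy, scipy, OpenCV 4.12 (cv2) and the standard library are available. Lean on these libraries where they do the work, as an engineer would, in place of code of your own. Each camera call takes 0.05 s, during which the arm holds its last target. There are 200 camera calls.

## Working session

There is one attempt and no reset: what is moved stays moved. The work goes in short steps, Python scripts to look and compute and a tool call to move; the robot and the scene stay as the last step left them, time stands still between calls to the robot, and variables do not carry over. Pictures are saved under pics/ and viewed, at most 10 in all, crops included, and the job is handed in when it is done.

Besides the shell and the picture viewer there is one more tool, called by a JSON object that holds its "method" and its "body", one argument or row to a line. arm_command: Moves the arm, as the interface text tells. Its arguments: {"type":"object","properties":{"series":{"type":"string"},"squeeze":{"type":"number"}},"required":["series"]}

```bash
mkdir -p pics; ls; cat > h.py <<'E'
import numpy as np, cv2
from scipy.spatial.transform import Rotation as R
from cell import telemetry, cams, env
def cam(n, obs=None):
    c=cams.calibration(n); K=np.array(c["K"]);d=np.array(c["dist"])
    if "hand_eye" in c:
        o=obs; T=np.eye(4);T[:3,:3]=R.from_euler('xyz',o["tool_rot"],degrees=True).as_matrix();T[:3,3]=o["tool_pos"]
        T=T@np.array(c["hand_eye"]); return K,d,T[:3,3],T[:3,:3]
    return K,d,np.array(c["origin"]),np.array(c["rotation"])
def ray(C,uv):
    K,d,o,r=C
    p=cv2.undistortPoints(np.array(uv,float).reshape(-1,1,2),K,d).reshape(-1,2)
    return o,(r@np.c_[p,np.ones(len(p))].T).T
def onz(C,uv,z):
    o,v=ray(C,uv); return o+v*((z-o[2])/v[:,2])[:,None]
def proj(C,P):
    K,d,o,r=C
    return cv2.projectPoints((np.array(P,float).reshape(-1,3)-o)@r,np.zeros(3),np.zeros(3),K,d)[0].reshape(-1,2)
E
python3 - <<'E'
from h import *
o=telemetry.get_obs();print(o)
for n in("scene","top","wrist"):
    cv2.imwrite(f"pics/{n}0.png",cams.read_camera(n)); C=cam(n,o); print(n,C[0].tolist(),C[2],C[3].round(3).tolist())
E
```

```text
pics
{'time_s': 0.0, 'qpos': array([-74.99397108,  18.43891777,  -4.01642769,  83.17451065,
         1.29492478,  78.53909701,  -3.25843154]), 'joint_velocities': array([ 0.10677437,  0.0084738 , -0.00451274,  0.06761864,  0.05714755,
       -0.00746848, -0.07543914]), 'effort': array([ 7.06079463e-04, -4.91303444e+01, -4.03353274e-01, -3.12524414e+01,
       -6.37616334e-02,  4.37788549e-02,  1.67273074e-04]), 'tool_pos': array([0.15933589, 0.62961055, 0.22146665]), 'tool_rot': array([-1.79892714e+02,  5.28875869e-03,  1.65806121e+02]), 'force': array([ 0.13103852,  0.11213561, -0.02189723]), 'wrist_torque': array([ 0.05950303, -0.04330481, -0.00829634]), 'grasp_force': 0.0, 'grip_width': 0.08653494364801768}
scene [[522.3179665048573, 0.0, 318.5581970542516], [0.0, 522.3179665048573, 241.1284758294916], [0.0, 0.0, 1.0]] [-0.33283087 -0.72029     0.78881831] [-121.919, -0.348, -44.19]
top [[534.6072748431399, 0.0, 322.8937761993513], [0.0, 534.6072748431399, 238.33289012317965], [0.0, 0.0, 1.0]] [0.40173119 0.03957789 1.19713436] [-177.426, 1.673, -89.484]
wrist [[364.04730130140393, 0.0, 321.7613555784447], [0.0, 364.04730130140393, 240.07682286889053], [0.0, 0.0, 1.0]] [0.08818602 0.648398   0.38354423] [[0.247, 0.934, 0.26], [0.969, -0.238, -0.066], [0.0, 0.268, -0.963]]
```

```bash
sed -i 's/,np.array(c\["rotation"\])$/,R.from_euler("xyz",c["rotation"],degrees=True).as_matrix()/' h.py; python3 - <<'E'
from h import *
for n in("scene","top"):
    print(n,cam(n)[3].round(2).tolist(), proj(cam(n),[[.159,.63,.223],[0.5,0,0],[.58,.17,0]]))
E
```

```text
scene [[0.72, -0.36, 0.59], [-0.7, -0.38, 0.61], [0.01, -0.85, -0.53]] [[ 99.55095304 161.23312676]
 [353.53427301 275.99265119]
 [328.72198477 239.65349553]]
top [[0.01, -1.0, 0.04], [-1.0, -0.01, 0.03], [-0.03, -0.04, -1.0]] [[ 31.90422901 383.68376132]
 [356.49246447 218.66629749]
 [281.44036531 182.94725029]]
```

View pics/top0.png

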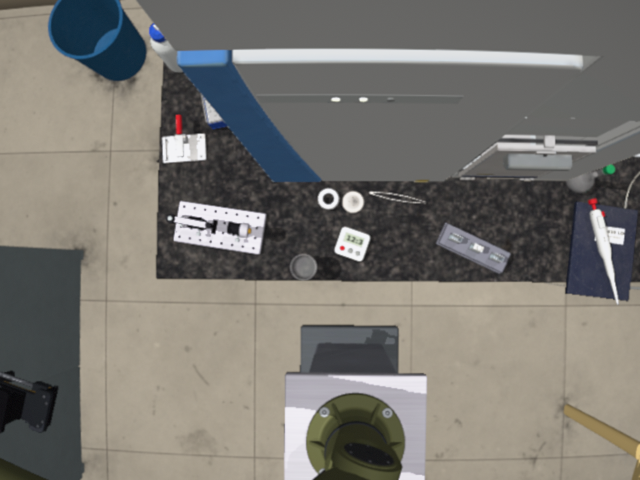

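View pics/scene0.png

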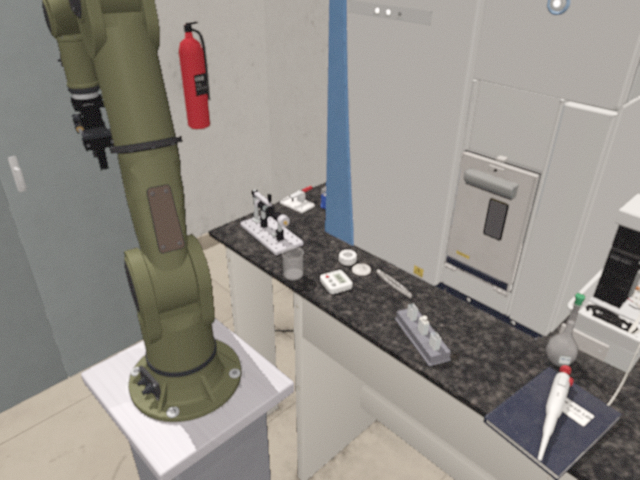

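```bash
python3 - <<'E'
from h import *
im=cv2.imread("pics/top0.png"); C=cam("top")
a=cv2.resize(im[190:265,155:275],None,fx=6.6,fy=6.6,interpolation=cv2.INTER_CUBIC)[:290*2]
b=im[215:280,430:520]
cv2.imwrite("pics/z.png",cv2.resize(im[190:265,155:275],(800,500),interpolation=cv2.INTER_CUBIC))
hsv=cv2.cvtColor(im,cv2.COLOR_BGR2HSV)
print(im[235,445],im[262,495],im[207,190],im[245,250])
# rig plate: bright
m=np.zeros(im.shape[:2],np.uint8); m[195:262,160:280]=(im.min(2)[195:262,160:280]>150)*255
m=cv2.morphologyEx(m,cv2.MORPH_CLOSE,np.ones((5,5)))
m2=np.zeros_like(m); m2[210:285,425:525]=(im.max(2)[210:285,425:525]>85)*255
m2=cv2.morphologyEx(m2,cv2.MORPH_OPEN,np.ones((5,5)));m2[279:]=0
for mm,z in((m,.012),(m2,.024)):
    c=max(cv2.findContours(mm,cv2.RETR_EXTERNAL,cv2.CHAIN_APPROX_NONE)[0],key=cv2.contourArea)
    bx=cv2.boxPoints(cv2.minAreaRect(c)); P=onz(C,bx,z)[:,:2]
    print(bx.round(1).tolist(),P.round(4).tolist(),P.mean(0),np.linalg.norm(np.diff(P,axis=0),axis=1),np.degrees(np.arctan2(*(np.diff(P,axis=0)[:,::-1].T))))
print(onz(C,[[351,243],[303,266]],.03))
E
```

```text
[160 147 147] [138 128 128] [245 240 242] [246 241 242]
[[164.60000610351562, 239.3000030517578], [170.8000030517578, 199.0], [265.29998779296875, 213.5], [259.1000061035156, 253.89999389648438]] [[0.4497, 0.4336], [0.5416, 0.4214], [0.5093, 0.204], [0.419, 0.2166]] [0.4798987  0.31889129] [0.09271417 0.21979474 0.0911941 ] [ -7.58317413 -98.46185051 172.01944276]
[[434.6000061035156, 243.3000030517578], [444.79998779296875, 221.60000610351562], [510.8999938964844, 252.60000610351562], [500.70001220703125, 274.29998779296875]] [[0.4452, -0.1713], [0.4932, -0.1939], [0.4259, -0.3416], [0.3778, -0.3184]] [ 0.43550552 -0.25630165] [0.05309556 0.16225791 0.05330326] [ -25.24812564 -114.51102367  154.28936171]
[[0.44418524 0.01265871 0.03      ]
 [0.39307182 0.11706394 0.03      ]]
```

View pics/z.png

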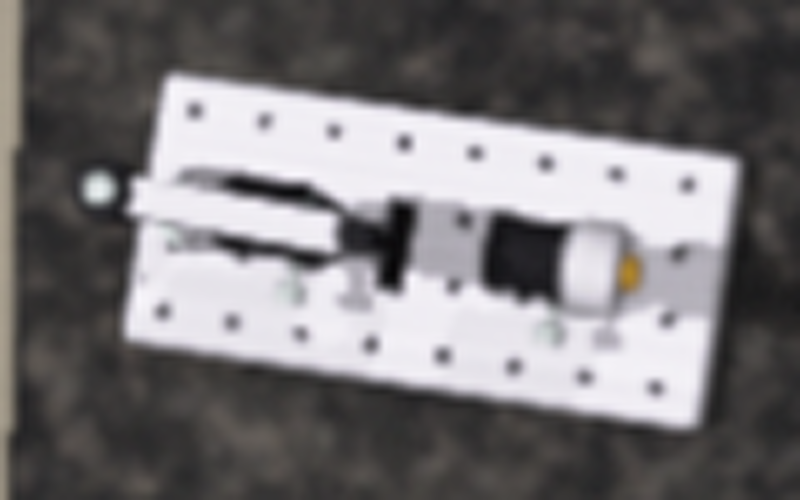

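The zoom shows the rig: plate corners at about (168,75), (740,155), (705,428), (125,342), pivot cap at the left (100,188), and the bar running right over the lamp tube to a dark knob and plate near (360–395,240). The sensor tube is on the right. The top view has the capped cell in the stand's middle slot (478,247).

```bash
python3 - <<'E'
from h import *
C=cam("top")
q=np.array([[168,75],[740,155],[705,428],[125,342]])/6.667+[155,190]
P=onz(C,q-.5,.012)[:,:2]; c=P.mean(0)
v=(P[0]+P[3]-P[1]-P[2])/2; yaw=np.degrees(np.arctan2(-v[0],v[1]))
print(c,np.linalg.norm(v),np.linalg.norm(P[0]-P[3]),yaw)
r=R.from_euler('z',yaw,degrees=True).as_matrix()
knob=np.r_[c,0]+r@[0,0,.126];piv=np.r_[c,0]+r@[0,.088,.126]
print(knob,piv,(proj(C,[knob,piv])-[155,190])*6.667)
S=cam("scene"); print(proj(S,[knob,piv]),onz(C,[[478,247]],.06))
E
```

```text
[0.47860826 0.30781018] 0.199809150871347 0.0919249231789035 -7.7277982520519135
[0.47860826 0.30781018 0.126     ] [0.49044136 0.39501097 0.126     ] [[345.67427625 221.40721181]
 [ 69.38959322 181.67917566]]
[[268.75670495 195.59373037]
 [252.70977329 184.41064649]] [[ 0.43659691 -0.25817702  0.06      ]]
```

{"method": "arm_command", "body": {
  "series": "-16 -10 0 0 0;-30 -18 0 0 0;-30 -18 0 0 0;-30 -18 0 0 0;-30 -18 0 0 0;-30 -18 0 0 0;-30 -18 0 0 0;-30 -18 0 0 0;-30 -18 0 0 0;-30 -18 0 0 0;-30 -18 0 0 0;-30 -18 0 0 0;-30 -18 0 0 0;-12 -8 0 0 0;0 0 0 0.12 0;0 0 0 0.12 0;0 0 0 0.12 0;0 0 0 0.12 0;0 0 0 0.12 0;0 0 0 0.12 0"
}}

```text
time_s: 1.82
tool_pos: [0.478, 0.308, 0.2222]
tool_rot: [-180.0, -0.0, 124.2]
force: [-0.5, -0.3, 0.2]
grip_width: 0.0872
grasp_force: 0.0
```

{"method": "arm_command", "body": {
  "series": "0 0 0 0.12 0;0 0 0 0.12 0;0 0 0 0.12 0;0 0 0 0.12 0;0 0 0 0.12 0;0 0 0 0.12 0;0 0 0 0.017 0;0 0 0 0 0;0 0 0 0 0;0 0 0 0 0"
}}

```text
time_s: 2.65
tool_pos: [0.4781, 0.3081, 0.2225]
tool_rot: [-180.0, 0.0, 82.4]
force: [-0.0, 0.6, 0.0]
grip_width: 0.0868
grasp_force: 0.0
```

```bash
python3 - <<'E'
from h import *
o=telemetry.get_obs();im=cams.read_camera("wrist");cv2.imwrite("pics/w1.png",im);print({k:np.round(o[k],4) for k in("time_s","tool_pos","tool_rot","qpos","force")})
E
```

```text
{'time_s': np.float64(2.65), 'tool_pos': array([0.4781, 0.3081, 0.2225]), 'tool_rot': array([-1.799923e+02,  1.800000e-03,  8.244030e+01]), 'qpos': array([-52.1645,   8.4724,  18.577 ,  95.6773,  -2.7729,  76.3082,
       -40.6792]), 'force': array([-0.024 ,  0.63  ,  0.0282])}
```

View pics/w1.png

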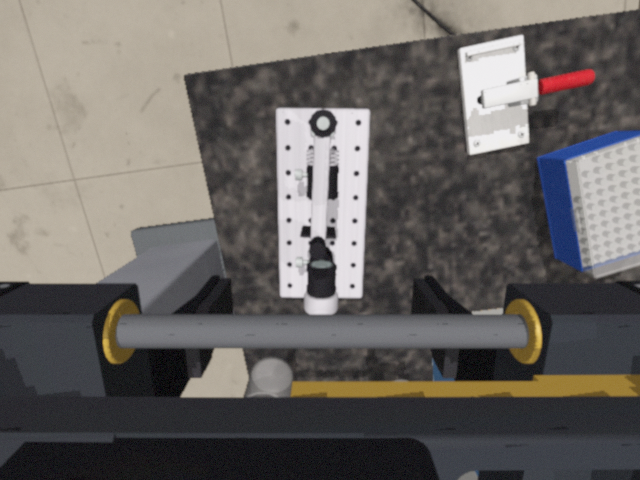

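The wrist view shows the plate from (277,108) to (369,298). The pivot cap is at (322,123), the bar runs down to the dark knob at about (318,243), and the shutter plate edge is at (318,231).

```bash
python3 - <<'E'
from h import *
o=telemetry.get_obs();C=cam("wrist",o);im=cv2.imread("pics/w1.png")
m=np.zeros(im.shape[:2],np.uint8); m[95:290,260:385]=(im.min(2)[95:290,260:385]>150)*255
P=onz(C,[[277.5,108],[369.5,108],[363.5,298],[280.5,298]],.012)[:,:2]
print("corners",P.round(4).tolist(),P.mean(0),[np.linalg.norm(P[i]-P[i-1]) for i in range(4)])
v=(P[0]+P[1]-P[2]-P[3])/2;print("yaw",np.degrees(np.arctan2(-v[0],v[1])))
print("pivot",onz(C,[[322,123]],.114),"knobtop",onz(C,[[318,243]],.137), "camera",C[2])
rg=np.array([.4786,.3078,0]);r=R.from_euler('z',-7.7,degrees=True).as_matrix()
print(proj(C,[rg+r@[0,0,.137],rg+r@[0,.088,.114],rg+r@[0,-.029,.094]]))
cv2.imwrite("pics/w1z.png",cv2.resize(im[100:320,250:400],(545,800)[:2] if 0 else (409,600),interpolation=cv2.INTER_CUBIC))
E
```

```text
corners [[0.4493, 0.4163], [0.5373, 0.4045], [0.511, 0.2071], [0.4196, 0.2194]] [0.47930348 0.31181294] [np.float64(0.1992072940937421), np.float64(0.08888739715256953), np.float64(0.1991550326917246), np.float64(0.09222279539152298)]
yaw -8.077465562486456
pivot [[0.48945062 0.39266517 0.114     ]] knobtop [[0.47573203 0.31189097 0.137     ]] camera [0.48794703 0.38147959 0.38460192]
[[322.78714219 247.97466917]
 [322.87642256 119.37534895]
 [322.63770761 266.23077774]]
```

View pics/w1z.png

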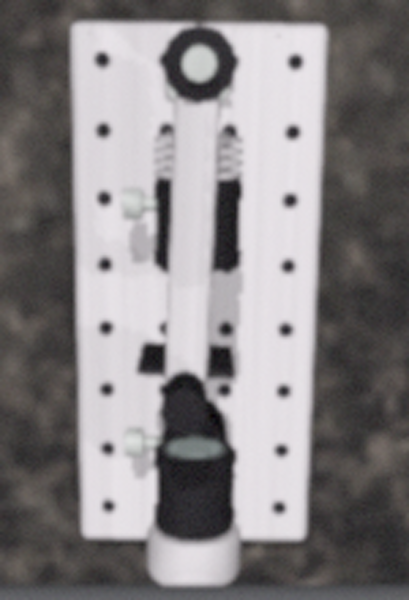

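The knob is slightly off zero, with its top at about (317.5,244), which gives (0.4755, 0.310). I'll go down around it and close lightly.

{"method": "arm_command", "body": {
  "series": "1.5 -2.5 15 0 0;0 0 30 0 0;0 0 30 0 0;0 0 20 0 0;0 0 9 0 0;0 0 0 0 100;0 0 0 0 150;0 0 0 0 180;0 0 0 0 220;0 0 0 0 255;0 0 0 0 255;0 0 0 0 255;0 0 0 0 255;0 0 0 0 255;0 0 0 0 255",
  "squeeze": 5
}}

```text
time_s: 3.95
tool_pos: [0.4759, 0.31, 0.1186]
tool_rot: [180.0, -0.0, 82.3]
force: [0.2, 0.3, -0.3]
grip_width: 0.0284
grasp_force: 0.0
```

{"method": "arm_command", "body": {
  "series": "0 0 0 0 255;0 0 0 0 255;0 0 0 0 255;0 0 0 0 255;0 0 0 0 255;0 0 0 0 255"
}}

```text
time_s: 4.45
tool_pos: [0.4758, 0.3099, 0.1185]
tool_rot: [-180.0, 0.0, 82.3]
force: [-0.6, 0.3, 0.2]
grip_width: 0.0122
grasp_force: 5.0
```

{"method": "arm_command", "body": {
  "series": "0.4 -8.8 0 0.1 255;0.4 -8.8 0 0.1 255;0.4 -8.8 0 0.1 255;0.4 -8.8 0 0.1 255;0.4 -8.8 0 0.1 255;0.4 -8.8 0 0.1 255;0.4 -8.8 0 0.1 255;0.4 -8.8 0 0.1 255;0.4 -8.8 0 0.1 255;0.4 -8.8 0 0.1 255;0.4 -8.8 0 0.1 255;0 0 0 0 255;0 0 0 0 255"
}}

```text
time_s: 5.53
tool_pos: [0.4067, 0.3695, 0.1196]
tool_rot: [-179.9, -0.4, 19.3]
force: [4.9, 1.2, 0.0]
grip_width: 0.0123
grasp_force: 5.0
```

{"method": "arm_command", "body": {
  "series": "1 -5 0 0.05 255;1 -4 0 0.05 255;0 0 0 0 255;0 0 0 0 255"
}}

```text
time_s: 5.87
tool_pos: [0.4052, 0.3766, 0.1193]
tool_rot: [180.0, -0.2, 13.6]
force: [3.1, -2.7, 2.8]
grip_width: 0.0124
grasp_force: 5.0
```

{"method": "arm_command", "body": {
  "series": "0 -2 0 0.0 255;0 0 0 0 255;0 0 0 0 255"
}}

```text
time_s: 6.12
tool_pos: [0.4051, 0.3767, 0.1193]
tool_rot: [179.8, -0.1, 13.5]
force: [3.6, -5.6, 5.0]
grip_width: 0.0123
grasp_force: 5.0
```

{"method": "arm_command", "body": {
  "series": "0 0 0 0 200;0 0 0 0 100;0 0 0 0 0;0 0 0 0 0;0 0 0 0 0;0 0 0 0 0;0 0 -10 0 0;0 0 -30 0 0;0 0 -30 0 0;0 0 -30 0 0;0 0 0 -0.12 0;0 0 0 -0.12 0;0 0 0 -0.12 0;0 0 0 -0.12 0;0 0 0 -0.12 0;0 0 0 -0.12 0;0 0 0 -0.12 0;0 0 0 -0.07 0;6 14 0 0 0;6 14 0 0 0"
}}

```text
time_s: 7.78
tool_pos: [0.433, 0.3792, 0.2197]
tool_rot: [-180.0, -0.1, 65.8]
force: [0.2, 0.9, -0.8]
grip_width: 0.0869
grasp_force: 0.0
```

{"method": "arm_command", "body": {
  "series": "-15 7 0 0 0;-32 14.7 0 0 0;-32 14.7 0 0 0;-32 14.7 0 0 0;-32 14.7 0 0 0;-32 14.7 0 0 0;-32 14.7 0 0 0;-32 14.7 0 0 0;-32 14.7 0 0 0;-32 14.7 0 0 0;-32 14.7 0 0 0;-32 14.7 0 0 0;-32 14.7 0 0 0;-32 14.7 0 0 0;-32 14.7 0 0 0;-32 14.7 0 0 0;-32 14.7 0 0 0;-32 14.7 0 0 0;-18 8 0 0 0;0 0 0 0 0"
}}

```text
time_s: 9.45
tool_pos: [0.4363, -0.262, 0.2198]
tool_rot: [179.9, 0.1, 65.3]
force: [-0.5, -0.4, -0.1]
grip_width: 0.0871
grasp_force: 0.0
```

```bash
python3 - <<'E'
from h import *
o=telemetry.get_obs();im=cams.read_camera("wrist");cv2.imwrite("pics/w2.png",im);t=cams.read_camera("top");cv2.imwrite("pics/t2.png",t)
print({k:np.round(o[k],4) for k in("time_s","tool_pos","tool_rot","qpos","force")})
a=cv2.resize(t[190:265,155:275],(480,300),interpolation=cv2.INTER_CUBIC)
v=np.zeros((600,800,3),np.uint8);v[:300,:480]=a; v[300:,:400]=cv2.resize(im,(400,300)); 
C=cam("wrist",o);p=proj(C,[.4366,-.257,.06])[0].round().astype(int);print(p)
v[0:300,480:800]=cv2.resize(im[max(p[1]-75,0):p[1]+75,p[0]-80:p[0]+80],(320,300));cv2.imwrite("pics/v2.png",v)
E
```

```text
{'time_s': np.float64(9.45), 'tool_pos': array([ 0.4363, -0.262 ,  0.2198]), 'tool_rot': array([1.798688e+02, 1.382000e-01, 6.525840e+01]), 'qpos': array([-34.5881,  -0.8418,  62.9502, 104.9069,   0.9089,  75.338 ,
         3.3901]), 'force': array([-0.5339, -0.4489, -0.0964])}
[320 219]
```

View pics/v2.png

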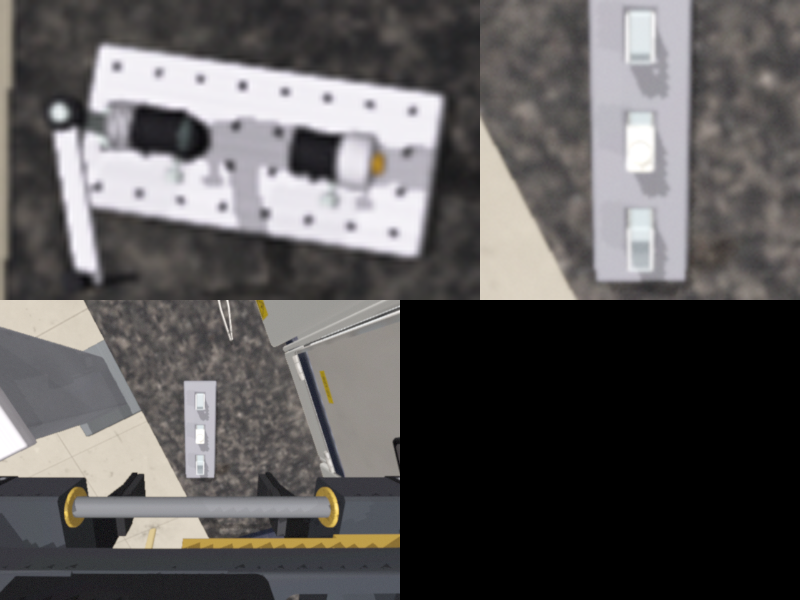

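The shutter now stands across the rig's -x side, so the path is open. In the wrist view the stopper is at (320,218) in the middle slot, between the two open cells, and the stand is nearly square to the tool.

```bash
python3 - <<'E'
from h import *
o=telemetry.get_obs();C=cam("wrist",o);im=cv2.imread("pics/w2.png")
g=im[120:300,270:370]
w=(g.min(2)>228).astype(np.uint8)
n,l,s,c=cv2.connectedComponentsWithStats(w)
for i in range(1,n):
    if s[i,4]>30: print("white",s[i],c[i]+[270,120],onz(C,c[i]+[270,120],.0555))
m=((g.max(2)>125)).astype(np.uint8); m=cv2.morphologyEx(m,cv2.MORPH_OPEN,np.ones((5,5)))
k=max(cv2.findContours(m,0,1)[0],key=cv2.contourArea)
bx=cv2.boxPoints(cv2.minAreaRect(k))+[270,120]; P=onz(C,bx,.024)[:,:2]
print(bx.round(1).tolist(),P.mean(0),np.linalg.norm(np.diff(P,axis=0),axis=1),np.degrees(np.arctan2(*(np.diff(P,axis=0)[:,::-1].T))))
print(proj(C,[[*P.mean(0),.061],[*P.mean(0),.051]]))
E
```

```text
white [46 31 11 15 33] [322.75757576 154.42424242] [[ 0.46293496 -0.20118527  0.0555    ]]
white [ 43  86  14  24 312] [319.44551282 217.40384615] [[ 0.43700368 -0.25090027  0.0555    ]]
[[294.0, 129.0], [346.0, 129.0], [346.0, 284.0], [294.0, 284.0]] [ 0.43727278 -0.25106939] [0.04883499 0.15621882 0.05475047] [ -24.50269121 -113.48823396  155.53147027]
[[319.75106758 218.71516075]
 [319.82258543 216.4434527 ]]
```

```bash
python3 - <<'E'
from h import *
o=dict(telemetry.get_obs());x=np.array([.418,.908,0])
for z in(.08,.1):
  for s in (0,-.02,-.035):
    q=dict(o);q["tool_pos"]=np.array([.4363,-.2537,z])+s*x
    print(z,s,proj(cam("wrist",q),[[.4363,-.2537,.061],[.4363,-.2537,.024],[*q["tool_pos"]]]).round().tolist())
E
```

```text
0.08 0 [[323.0, 283.0], [323.0, 261.0], [323.0, 298.0]]
0.08 -0.02 [[323.0, 247.0], [323.0, 230.0], [323.0, 298.0]]
0.08 -0.035 [[323.0, 219.0], [323.0, 206.0], [323.0, 298.0]]
0.1 0 [[323.0, 270.0], [323.0, 251.0], [323.0, 298.0]]
0.1 -0.02 [[323.0, 237.0], [323.0, 223.0], [323.0, 298.0]]
0.1 -0.035 [[323.0, 211.0], [323.0, 201.0], [323.0, 298.0]]
```

{"method": "arm_command", "body": {
  "series": "3.5 -1.5 10 0 0;4 -2 30 0 0;0 0 35 0 0;0 0 35 0 0;0 0 20 0 0;0 0 10 0 0;0 0 0 0 0;0 0 0 0 0"
}}

```text
time_s: 10.22
tool_pos: [0.4377, -0.2475, 0.0788]
tool_rot: [-180.0, -0.0, 65.8]
force: [-0.4, -0.2, -1.0]
grip_width: 0.0868
grasp_force: 0.0
```

```bash
python3 - <<'E'
from h import *
o=telemetry.get_obs();im=cams.read_camera("wrist");cv2.imwrite("pics/w3.png",im)
print({k:np.round(o[k],4) for k in("time_s","tool_pos","tool_rot","qpos","force")})
p=proj(cam("wrist",o),[[.4363,-.2537,.061],o["tool_pos"]]).round(1);print(p)
cv2.imwrite("pics/v3.png",cv2.resize(im[120:320,200:440],(720,600)))
E
```

```text
{'time_s': np.float64(10.2167), 'tool_pos': array([ 0.4377, -0.2475,  0.0788]), 'tool_rot': array([-1.799887e+02, -1.490000e-02,  6.577420e+01]), 'qpos': array([-29.2076,  12.6923,  61.6103, 115.0452, -12.978 ,  59.5083,
        14.2525]), 'force': array([-0.3952, -0.1598, -1.0189])}
[[325.  294.9]
 [322.7 298.1]]
```

View pics/v3.png

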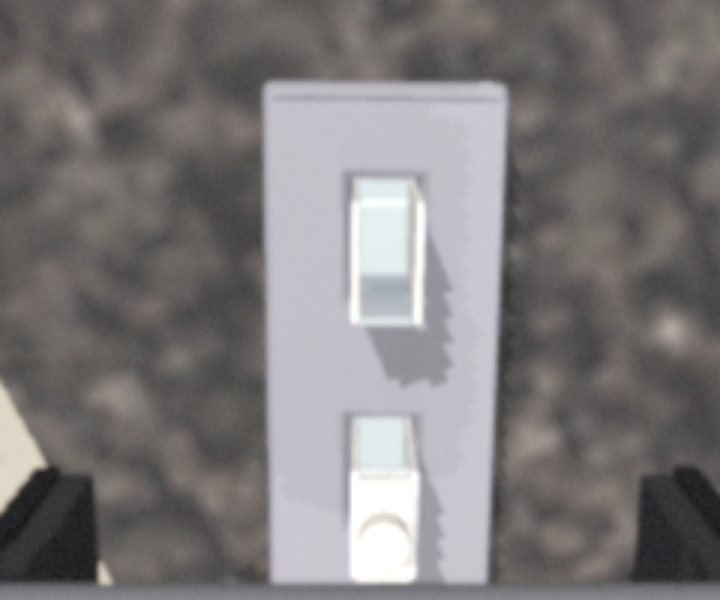

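```bash
python3 - <<'E'
from h import *
o=telemetry.get_obs();C=cam("wrist",o)
g=lambda u,v:[200+u/3-.33,120+v/3-.33]
a=onz(C,[g(385,541)],.061); b=onz(C,[g(386,92)],.024); c=onz(C,[g(384,475)],.051)
y=np.radians(65.4);X=np.array([np.cos(y),np.sin(y)]);Y=np.array([np.sin(y),-np.cos(y)])
for n,p in(("grip",a),("standend-80",b-[*(X*.080),0]),("face edge-11.25",c-[*(X*.01125),0])):
    d=p[0,:2]-o["tool_pos"][:2]; print(n,p[0],"tool shift mm",1000*d@X,1000*d@Y)
d=np.array([.4355,-.2563])-o["tool_pos"][:2];print("top cam",d@X*1e3,d@Y*1e3)
E
```

```text
grip [ 0.43713031 -0.25792147  0.061     ] tool shift mm -9.546073708695701 2.9843477265975125
standend-80 [ 0.43615576 -0.26028291  0.024     ] tool shift mm -12.098870677578317 3.081280694175549
face edge-11.25 [ 0.43600711 -0.26013539  0.051     ] tool shift mm -12.026614205378305 2.884709918869609
top cam -8.750443151216603 0.8270265846736582
```

The stopper grip is at crop (385,541) and sits about 3 mm right of the finger centre line. The near-view measurements agree to about 2 mm, so I'll move x -10.5 and y +3, then go down.

{"method": "arm_command", "body": {
  "series": "-5 2 0 0.006 0;-5.5 1 0 0 0;0 0 5 0 0;0 0 15 0 0;0 0 15 0 0;0 0 10 0 0;0 0 5 0 0;0 0 0 0 0;0 0 0 0 0;0 0 0 0 0"
}}

```text
time_s: 11.1
tool_pos: [0.4362, -0.2594, 0.0292]
tool_rot: [179.9, -0.0, 65.4]
force: [0.2, -0.3, 0.7]
grip_width: 0.087
grasp_force: 0.0
```

```bash
python3 - <<'E'
from h import *
o=telemetry.get_obs();im=cams.read_camera("wrist");cv2.imwrite("pics/w4.png",im)
print({k:np.round(o[k],4) for k in("time_s","tool_pos","tool_rot","force")})
s=cams.read_camera("scene");p=proj(cam("scene"),o["tool_pos"])[0].round().astype(int)
v=np.zeros((600,800,3),np.uint8);v[:,:]=0
v[:300,:480]=cv2.resize(im[170:320,200:440],(480,300))
v[300:,:320]=cv2.resize(s[p[1]-40:p[1]+35,p[0]-40:p[0]+40],(320,300),interpolation=cv2.INTER_CUBIC)
cv2.imwrite("pics/v4.png",v)
E
```

```text
{'time_s': np.float64(11.1), 'tool_pos': array([ 0.4362, -0.2594,  0.0292]), 'tool_rot': array([ 1.79934e+02, -7.30000e-03,  6.53521e+01]), 'force': array([ 0.1543, -0.2738,  0.6962])}
```

View pics/v4.png

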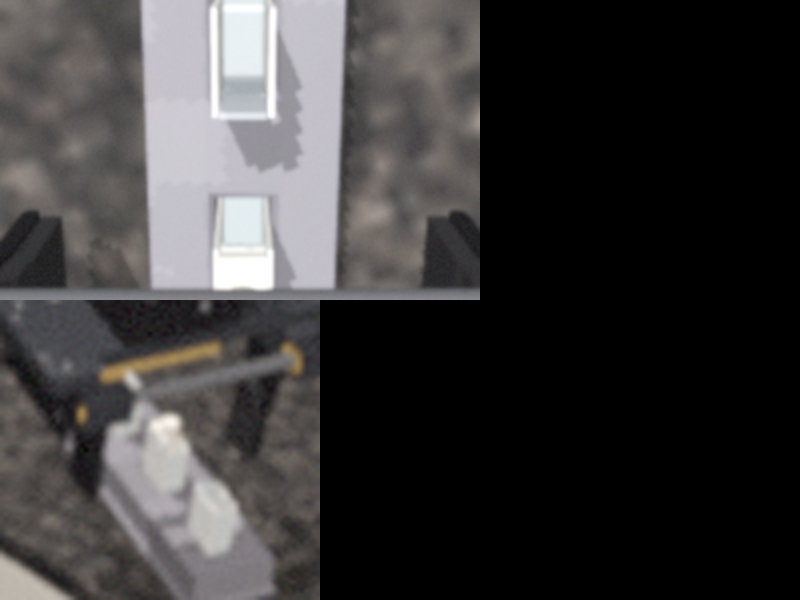

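The cell (crop x 243) is centred between the fingers (64 and 427). The near edge of the stopper is at row 253 of the crop.

```bash
python3 - <<'E'
from h import *
o=telemetry.get_obs();C=cam("wrist",o)
for uv,z in(((243,254),.051),((243,197),.024)):
    d=onz(C,[[200+uv[0]/2,170+uv[1]/2]],z)[0]-o["tool_pos"]; y=np.radians(65.4)
    print("centre offset along tool x mm",1e3*(d[:2]@[np.cos(y),np.sin(y)])-11.25)
E
```

```text
centre offset along tool x mm -0.7991779555792249
centre offset along tool x mm 2.057543533950886
```

{"method": "arm_command", "body": {
  "series": "0 0 0 0 255;0 0 0 0 255;0 0 0 0 255;0 0 0 0 255;0 0 0 0 255;0 0 0 0 255;0 0 0 0 255;0 0 0 0 255;0 0 0 0 255;0 0 0 0 255;0 0 0 0 255;0 0 0 0 255;0 0 0 0 255;0 0 0 0 255;0 0 0 0 255",
  "squeeze": 10
}}

```text
time_s: 12.45
tool_pos: [0.4357, -0.259, 0.0285]
tool_rot: [-180.0, -0.0, 65.4]
force: [-0.0, -0.2, 0.2]
grip_width: 0.0124
grasp_force: 10.0
```

{"method": "arm_command", "body": {
  "series": "0 0 -2 0 255;0 0 -4 0 255;0 0 -5 0 255;0 0 -8 0 255;0 0 -14 0 255;0 0 -20 0 255;0 0 -25 0 255;0 0 -25 0 255;0 0 -25 0 255;0 0 -20 0 255;0 0 -12 -0.03 255;0 0 0 -0.06 255;0 0 0 -0.06 255;0 0 0 -0.06 255;0 0 0 -0.06 255;0 0 0 -0.023 255;0 0 0 0 255"
}}

```text
time_s: 13.87
tool_pos: [0.4355, -0.259, 0.1885]
tool_rot: [-180.0, -0.0, 82.2]
force: [-0.1, 0.3, -0.8]
grip_width: 0.0124
grasp_force: 10.0
```

{"method": "arm_command", "body": {
  "series": "8 -1 0 0 255;16 -2 0 0 255;25 -3.4 0 0 255;30 -4 0 0 255;32 -4.3 0 0 255;32 -4.3 0 0 255;32 -4.3 0 0 255;32 -4.3 0 0 255;32 -4.3 0 0 255;32 -4.3 0 0 255;32 -4.3 0 0 255;32 -4.3 0 0 255;32 -4.3 0 0 255;32 -4.3 0 0 255;32 -4.3 0 0 255;32 -4.3 0 0 255;32 -4.3 0 0 255;32 -4.3 0 0 255;20 -2.7 0 0 255;10 -1.4 0 0 255"
}}

```text
time_s: 15.53
tool_pos: [0.4367, 0.3064, 0.1881]
tool_rot: [-180.0, 0.0, 82.3]
force: [-0.1, 0.1, -1.2]
grip_width: 0.0124
grasp_force: 10.0
```

{"method": "arm_command", "body": {
  "series": "4 0 0 0 255;0 0 0 0 255;0 0 0 0 255;0 0 0 0 255"
}}

```text
time_s: 15.87
tool_pos: [0.4389, 0.305, 0.1887]
tool_rot: [180.0, 0.0, 82.0]
force: [0.3, -0.3, -0.9]
grip_width: 0.0123
grasp_force: 10.0
```

{"method": "arm_command", "body": {
  "series": "3 15 0 0 255;3 15 0 0 255;1.5 9 10 0 255;0 0 15 0 255;0 0 14 0 255;0 0 0 0 255;0 0 0 0 255;0 0 0 0 255"
}}

```text
time_s: 16.53
tool_pos: [0.4785, 0.3086, 0.1506]
tool_rot: [180.0, -0.1, 82.1]
force: [0.4, 0.4, -0.9]
grip_width: 0.0124
grasp_force: 10.0
```

```bash
python3 - <<'E'
from h import *
o=telemetry.get_obs();im=cams.read_camera("wrist");cv2.imwrite("pics/w5.png",im)
s=cams.read_camera("scene");cv2.imwrite("pics/s5.png",s)
print({k:np.round(o[k],4) for k in("time_s","tool_pos","tool_rot","force","grip_width")})
v=np.zeros((600,800,3),np.uint8)
v[:,:480]=cv2.resize(im[40:340,200:440],(480,600))
p=proj(cam("scene"),o["tool_pos"])[0].round().astype(int);print(p)
v[:300,480:]=cv2.resize(s[p[1]-25:p[1]+50,p[0]-40:p[0]+40],(320,300),interpolation=cv2.INTER_CUBIC)
v[300:,480:]=cv2.resize(im,(320,300))
cv2.imwrite("pics/v5.png",v)
E
```

```text
{'time_s': np.float64(16.5333), 'tool_pos': array([0.4785, 0.3086, 0.1506]), 'tool_rot': array([ 1.799538e+02, -5.800000e-02,  8.209690e+01]), 'force': array([ 0.3702,  0.3786, -0.8786]), 'grip_width': np.float64(0.0124)}
[268 188]
```

View pics/v5.png

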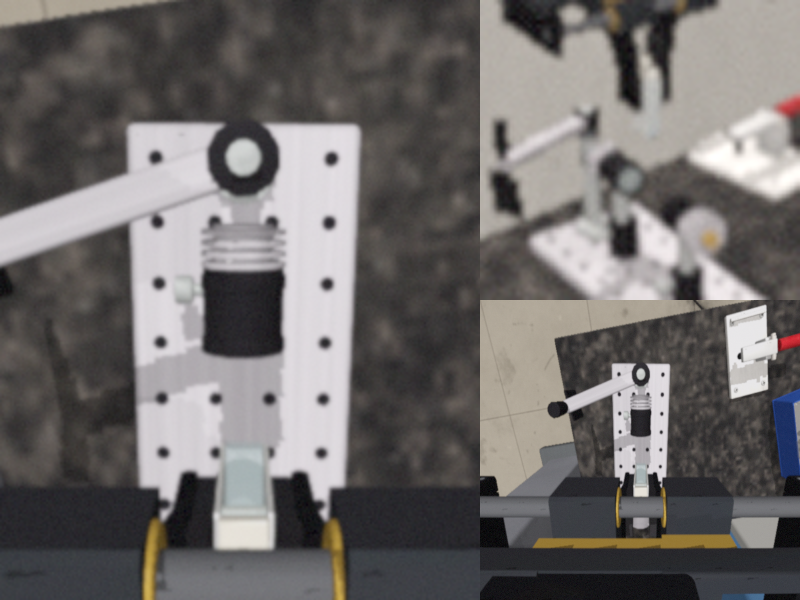

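The view shows the cell hanging upright in the fingers. Its +y window spans crop rows 445–510 at x 222–270. The lamp tube rim is at (243,356), the pivot cap at (244,157), and the plate's far corners at (128,124) and (360,124).

```bash
python3 - <<'E'
from h import *
o=telemetry.get_obs();C=cam("wrist",o);t=o["tool_pos"];y=np.radians(o["tool_rot"][2])
X=np.array([np.cos(y),np.sin(y)]);Y=np.array([np.sin(y),-np.cos(y)])
def f(n,u,v,z,dx=0):
    d=onz(C,[[200+u/2-.25,40+v/2-.25]],z)[0][:2]-t[:2]; print(n,"x %.1f y %.1f mm"%(1e3*(d@X)-dx,1e3*(d@Y)))
zt=t[2]
f("cell bottom edge",245,444,zt-.0228,11.25)
f("cell top edge",244,512,zt+.0222,11.25)
f("rim",243,356,.094,29); f("pivot",243.5,157,.114,88)
f("plate L",128,124,.012,100);f("plate R",360,124,.012,100)
f("plate L low",139,480,.012);f("plate R low",346,480,.012)
f("tubeL",203,310,.08);f("tubeR",283,310,.08)
E
```

```text
cell bottom edge x -0.4 y 0.1 mm
cell top edge x -0.0 y -0.2 mm
rim x -1.2 y -0.4 mm
pivot x -3.3 y -0.2 mm
plate L x 2.7 y -45.0 mm
plate R x 2.5 y 45.2 mm
plate L low x -45.3 y -46.6 mm
plate R low x -45.4 y 44.9 mm
tubeL x 39.9 y -13.3 mm
tubeR x 39.9 y 12.4 mm
```

{"method": "arm_command", "body": {
  "series": "-0.7 -0.4 5 0.004 255;0 0 10 0 255;0 0 10 0 255;0 0 10 0 255;0 0 10 0 255;0 0 8 0 255;0 0 5 0 255;0 0 2.8 0 255;0 0 0 0 255;0 0 0 0 255;0 0 0 0 255;0 0 0 0 255;0 0 0 0 255"
}}

```text
time_s: 17.72
tool_pos: [0.4778, 0.3086, 0.0893]
tool_rot: [180.0, -0.0, 81.9]
force: [-0.8, 0.2, -0.4]
grip_width: 0.0124
grasp_force: 10.0
```

```bash
python3 - <<'E'
from h import *
o=telemetry.get_obs();im=cams.read_camera("wrist");cv2.imwrite("pics/w6.png",im)
s=cams.read_camera("scene");cv2.imwrite("pics/s6.png",s)
print({k:np.round(o[k],4) for k in("time_s","tool_pos","tool_rot","force","grip_width","grasp_force")})
v=np.zeros((600,800,3),np.uint8)
v[:,:480]=cv2.resize(im[40:340,200:440],(480,600))
p=proj(cam("scene"),o["tool_pos"])[0].round().astype(int);print(p)
v[:300,480:]=cv2.resize(s[p[1]-30:p[1]+30,p[0]-32:p[0]+32],(320,300),interpolation=cv2.INTER_CUBIC)
t=cams.read_camera("top")
v[300:,480:]=cv2.resize(t[190:290,155:375],(320,300))
cv2.imwrite("pics/v6.png",v)
E
```

```text
{'time_s': np.float64(17.7167), 'tool_pos': array([0.4778, 0.3086, 0.0893]), 'tool_rot': array([ 1.799653e+02, -4.770000e-02,  8.192690e+01]), 'force': array([-0.7882,  0.2294, -0.3605]), 'grip_width': np.float64(0.0124), 'grasp_force': np.float64(10.0)}
[269 207]
```

View pics/v6.png

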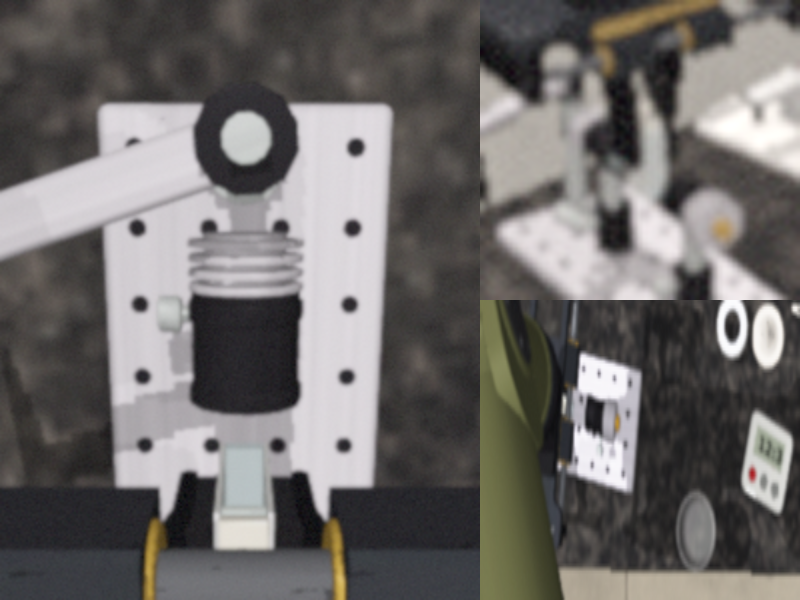

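The cell is in the gap. The lamp rim is at crop (245,412) with its edges at 190/300, and the cell's window bottom is at (244,445), 222–267 wide. I'll check the gap and centring from these.

```bash
python3 - <<'E'
from h import *
o=telemetry.get_obs();C=cam("wrist",o);t=o["tool_pos"];y=np.radians(o["tool_rot"][2])
X=np.array([np.cos(y),np.sin(y)]);Y=np.array([np.sin(y),-np.cos(y)])
def f(n,u,v,z,dx=0):
    d=onz(C,[[200+u/2-.25,40+v/2-.25]],z)[0][:2]-t[:2]; print(n,"x %.1f y %.1f mm"%(1e3*(d@X)-dx,1e3*(d@Y)))
f("cell bottom",244,445,.0665,11.25);f("cell top",244,513,.1115,11.25);f("rim",245,412,.094,29);f("tubeL",190.5,370,.08);f("tubeR",300,370,.08);f("pivot",246,138,.114,88)
f("plate L",99,105,.012,100);f("plate R",391,105,.012,100);f("plate L low",118,485,.012);f("plate R low",375,485,.012)
# sensor tube right head / base top-cam check
T=cam("top");rg=np.array([.4786,.3078,0]);print((rg[:2]-t[:2])@X*1e3,(rg[:2]-t[:2])@Y*1e3)
E
```

```text
cell bottom x -0.6 y -0.2 mm
cell top x -0.1 y -0.2 mm
rim x -1.1 y 0.1 mm
tubeL x 34.4 y -13.1 mm
tubeR x 34.3 y 13.3 mm
pivot x -3.5 y 0.3 mm
plate L x 2.1 y -44.6 mm
plate R x 2.0 y 45.0 mm
plate L low x -22.8 y -44.6 mm
plate R low x -23.0 y 45.9 mm
-0.5444016372859252 1.0722822913262458
```

{"method": "arm_command", "body": {
  "series": "-0.6 0.5 -0.3 0 255;0 0 0 0 255;0 0 0 0 255;0 0 0 0 255;0 0 0 0 255;0 0 0 0 255;0 0 0 0 255"
}}

```text
time_s: 18.45
tool_pos: [0.4779, 0.3077, 0.089]
tool_rot: [180.0, -0.0, 81.9]
force: [-0.5, 0.1, -0.9]
grip_width: 0.0126
grasp_force: 10.0
```

```bash
python3 -c "
from h import *
o=telemetry.get_obs();print(o['tool_pos'],o['tool_rot'],o['force'],o['grasp_force']);print(env.sign_off())"
```

```text
[0.47790508 0.30771273 0.08904776] [ 1.79998644e+02 -1.46973541e-04  8.19200518e+01] [-0.52853029  0.11515325 -0.85993486] 9.999891461629886
the job is handed in; nothing more can be done
None
```

I swung the shutter open to its stop and handed in the job with the capped cell held by its frosted faces upright in the light path. By my measurements it was centred to within about 1 mm of the beam sideways and in height, and about 2 mm of half-way between the tubes; the result of the judging was not shown.

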